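Unlock the cleaning-products locker and hold the key turned

TASK

Draw the round-knobbed safety pin straight up out of the locker's bolt and park it upright in the notched ear on the locker's side, its collar resting on the ear, and let go of it. Then take the key from its wooden stand, ease it past the stiff spring pins into the keyway until its shoulder is fully home, and turn it a quarter turn clockwise (seen from above) to its stop. The lock springs back, so finish while still gripping the key and holding it turned; leave the tin, the mug and the dish-soap bottle alone.

Things in the scene. Friction and masses are not known exactly. Their poses are not given: they have to be found in the camera images.
- locker: Fixed white box 170 x 230 x 100 mm tall with a flat grey top. Origin under its centre, z up, +y to the lid leaf, -y to the notched ear. A flat steel bolt (24 mm wide, 10 mm thick) slides on its top along y. While the safety pin stands in the bolt, neither bolt nor lock can move.
- pin: Loose steel safety pin, 76 mm long: 10 mm stem, tapered tip 31 mm below the collar; collar 28 mm across, 5 mm thick; above it a round knob 22 mm across, 40 mm tall. Origin on the axis at the collar's underside, z up. Starts upright, collar on the bolt, stem down through a 13 mm hole in bolt and locker top; it must rise 31 mm to be clear.
- pin_grip (a point): Point on the safety pin's axis, in its knob, 28 mm above the underside of the collar (17 mm below the knob's top); z up along the pin.
- notch (a point): Pin's parking place: point on the upper face of a steel ear (45 mm wide, 40 mm out, 8 mm thick, level with the locker's top, air below). Locker's axes, -y outwards. U notch 15 mm wide in x, open at -y: root 11 mm to +y of this point, mouth 17 mm to -y. Stem enters from above or the side; collar rests on the ear, pin_grip then 28 mm above this point.
- keyway (a point): Centre of the keyway's mouth in the locker's top, 100 mm above the worktop, in a low round bezel (41 mm across, 3 mm high). Locker's axes: the slot's long side along x. Slot 20 x 7 mm through the 8 mm top, a like slot in the cylinder below. Two spring pins 15 mm below the mouth resist the key with 8 to 20 N until its tip has passed; a small wiggle frees it.
- key: Loose upright steel key, 72 mm tall: bit 18 (x) x 5 (y) x 16 mm tall at the bottom, tapered tip; thin round neck; round shoulder 26 mm across, underside 26 mm above the tip; on top the bow, a flat frame 32 (x) x 9 (y) x 32 mm tall. Origin at the tip, z up. Goes in either way round. It turns only when fully home, shoulder on the locker's top, and is then caught there.
- stand: Fixed wooden block 50 x 50 x 45 mm tall with a slot in its top, in which the key starts, its shoulder resting on the block; the key must rise 26 mm to be clear. Origin at the centre of its underside.
- key_grip (a point): Centre of the key's bow, 56 mm above the tip, 30 mm above the shoulder's underside; x along the bow's width, y through its 9 mm thickness. With the key fully home it stands 30 mm above keyway.
- lock (a joint): Turn of the lock's cylinder, rad: 0 at rest, grows clockwise seen from above, stop at 1.57. A return spring of 0.03 N m at rest and 0.11 N m at the stop turns it back. The key has about 0.15 rad of play in it.
- tin: A flat round food tin, 86 mm across, 40 mm tall, on the same side as the stand; bystander. Origin at the centre of its underside.
- mug: A white mug with dots, 82 x 114 x 91 mm; bystander. Origin at the centre of its underside.
- dish_soap: A dish-soap bottle 220 mm tall, 48 x 78 mm; bystander. Origin at the centre of its underside.
Not all that is in view belongs to the job. What is shaped like the pin but red is not meant.

How it is judged (in metres and radians):
On the way, in this order (a step that is already met when the one before it is completed fails the run):
1. the safety pin has been drawn up clear of the bolt (z of pin_grip in the frame of keyway above 0.066 m and contact force between pin and the fingers above 0.5 N), for 0.05 s.
2. the safety pin stands parked in the notch of the ear, let go (horizontal distance between pin_grip and notch below 0.012 m and z of pin_grip in the frame of notch between 0.024 and 0.032 m and angle between pin_grip's own z axis and vertical below 0.12 rad and contact force between pin and the fingers below 0.05 N), for 0.2 s.
3. the key has been gripped and drawn up out of its stand (height (world z) of key_grip above 0.103 m and contact force between key and the fingers above 0.5 N), for 0.05 s.
4. the key is fully home in the keyway, not yet turned (horizontal distance between key_grip and keyway below 0.005 m and z of key_grip in the frame of keyway between 0.026 and 0.0335 m and value of joint lock below 0.6 rad), for 0.1 s.
At the end, for the whole second after the job is handed in: The lock is held beyond 1.3 rad, at rest; the key is upright (0.15 rad), home (height 3.5 mm, sideways 5 mm) and gripped with over 2 N; the pin rests untouched, upright, in the notch (within 12 mm of its place, height within 4 mm) (all of step 2 and value of joint lock above 1.3 rad and velocity of joint lock below 0.2 rad/s and horizontal distance between key_grip and keyway below 0.005 m and z of key_grip in the frame of keyway between 0.026 and 0.0335 m and angle between key_grip's own z axis and vertical below 0.15 rad and contact force between key and the fingers above 2 N and linear speed of pin below 0.03 m/s); the arm keeps its last pose, push and grip.
It fails at once if the tin is pushed more than 30 mm from its place (distance of tin from where it was at the start of the episode above 0.03 m).
It fails at once if the mug is pushed more than 30 mm from its place (distance of mug from where it was at the start of the episode above 0.03 m).
It fails at once if the dish-soap bottle is pushed more than 30 mm from its place (distance of dish_soap from where it was at the start of the episode above 0.03 m).
It also fails if it takes over 58 s, if anything falls off the work surface, if the arm or the gripper's body presses on something with over 40 N, if the wrist force passes 120 N, or if a joint passes its speed limit or range.

ROBOT

A 6-joint arm with a two-finger parallel gripper is mounted at the origin on a cart in front of the work surface, level with it; the furniture and walls round the work are solid. World frame = base frame: x ahead of the robot, y to its left, z up, the work surface at z = 0. Lengths are in m, angles in degrees, forces in N, time in s.
With the tool pointing down it reaches from about 0.35 to 0.875 m from the base axis. Payload 4.2 kg.
Tool frame: the origin (TCP) lies midway between the tips of the shut fingers; the grasp point (between the pads) lies 19 mm behind it; z points along the fingers, y is the line along which they close (so a half turn about z gives the same grasp; the last joint's range is limited). The gripper opens to 87 mm and grips with 3 to 60 N. Pads are 19 mm wide; open, the fingers measure 117 mm over their backs; the gripper's body (75 mm by 190 mm) begins 51 mm behind the grasp point.
Start: joints at [89.874, 22.042, 0.453, 0, -68.411, -14.817], TCP at [0.161, 0.604, 0.223] pointing down, gripper open.
Joint ranges: [-179.83, 179.83], [-69.29, 118.12], [-61.27, 80.66], [-181.25, 117.63], [-171.15, -9.14], [-177.46, 177.46]. Speed limits (degrees/s): [159.86, 159.86, 180, 180, 180, 180].

INTERFACE

Orientations are given as [roll, pitch, yaw] about the fixed x, y, z axes, in that order (R = Rz(yaw) Ry(pitch) Rx(roll)).
In Python, from workcell import env gives the robot as it stands. The module is installed in compiled form; this text tells all that it offers. Calls block until the motion is done:
- env.goto(position, orientation): joint-space move of the TCP to a pose.
- env.move_straight(position, rotation=None, rate=0.15, force_limit=None): straight line of the TCP; rotation=None keeps the orientation; rate is the mean speed in m/s. With force_limit (N) it stops when the force on the tool has changed by that much, and returns True; else False.
- env.set_joints(angles): joint-space move.
- env.gripper_to(opening, grasp_force=None): opening from 0.0 (shut) to 1.0 (fully open); grasp_force is the grip in N (None keeps the last); returns when the fingers have stopped.
- env.dwell(seconds).
- env.inverse_kinematics(position, orientation): joint angles nearest the present ones, or None.
- env.read_state(): the state.
- env.grab_frame(name): name is "scene" or "top"; returns a dict with "image" (480x640x3 uint8, blue, green, red), "fx", "fy", "cx", "cy" (pixels), "D" ([k1, k2, p1, p2, k3] as OpenCV has them; the pictures are not rectified), "position" and "orientation" of the camera in the world. Camera axes: x right, y up, looking along -z (the intrinsics and any distortion apply to the point x, -y, -z); pixel columns grow to the right and rows downward; lengths in m; the calibration is good to about 2 mm. A picture is of the moment at which its call begins. There is no depth.
A pose or a line that the arm cannot do raises env.Unreachable and nothing moves.
- env.close_job(): hands the job in; it is judged then, once.
Trained networks look in a picture, given as the dict that the camera call returned (one of the last four; its "shot" number tells which), for a name from the list of things; names that differ only in an ending like _2 or _b are one class to them, and where a whole thing is asked for, a point or a joint stands for the part that bears it (a point fixed in the world has none). Each returns a list of dicts, best first, with "score" (0 to 1); they miss things now and then, are a little off and sometimes report something else, mostly with a low value. They report only what shows in the picture. A call takes as long as a camera call. They do not tell look-alikes from the thing itself.
- env.search_frame(picture, thing): "xyz" ([x, y, z] in m, in world coordinates, good to about 4 mm: the middle of the surface that is visible of it).
- env.trace(picture, thing): "mask" (480x640 bool, what is visible of it).
The state is a dict: "clock": time; "joint_positions": joint angles; "qvel": joint speeds; "joint_torque": joint torques, N m; "position": TCP position; "tool_rot": TCP orientation; "force": force on the tool from outside, world axes, zero at the start; "wrist_torque": the same for the moment, N m; "opening": opening from 0.0 (shut) to 1.0 (fully open); "finger_force": force on a finger pad.
Only numpy, scipy, OpenCV 4.12 (cv2) and the standard library are available. Lean on these libraries where they do the work, as an engineer would, in place of code of your own. Each camera call takes 0.05 s, during which the arm holds its last target. There are 200 camera calls.

## Working session

There is one attempt and no reset: what is moved stays moved. The work goes in short steps, each a Python script; the robot and the scene stay as the last script left them, time stands still between calls to the robot, and variables do not carry over. Pictures are saved under pics/ and viewed, at most 10 in all, crops included, and the job is handed in when it is done.

```bash
mkdir -p pics
cat > h.py <<'E'
from workcell import env
import numpy as np, cv2
from scipy.spatial.transform import Rotation as R
def ray(p,u,v):
    K=np.array([[p['fx'],0,p['cx']],[0,p['fy'],p['cy']],[0,0,1.]])
    n=cv2.undistortPoints(np.array([[[u,v]]],float),K,np.array(p['D'],float))[0,0]
    return np.array(p['position']),camR(p)@np.array([n[0],-n[1],-1])
def camR(p):
    o=np.array(p['orientation'],float)
    return o if o.shape==(3,3) else R.from_euler('xyz',o,degrees=True).as_matrix()
def at_z(p,u,v,z):
    o,d=ray(p,u,v); return o+d*(z-o[2])/d[2]
def proj(p,X):
    c=camR(p).T@(np.array(X,float)-p['position']); c=c*[1,-1,-1]
    K=np.array([[p['fx'],0,p['cx']],[0,p['fy'],p['cy']],[0,0,1.]])
    return cv2.projectPoints(c.reshape(1,1,3),np.zeros(3),np.zeros(3),K,np.array(p['D'],float))[0][0,0]
E
python3 - <<'E'
from h import *
for n in('scene','top'):
    p=env.grab_frame(n); cv2.imwrite(f'pics/{n}0.png',p['image']); print(n,p['position'],p['orientation'],p['fx'],p['D'])
    for t in('pin','pin_grip','key','key_grip','keyway','notch','locker','stand','lock','tin','mug','dish_soap'):
        try: print(t,[(np.round(d['xyz'],3).tolist(),round(d['score'],2),proj(p,d['xyz']).round().tolist()) for d in env.search_frame(p,t)])
        except Exception as e: print(t,e)
print(env.read_state())
E
```

```text
scene [-0.20901941 -0.42765495  0.52793947] [ 65.91790266   1.25494173 -61.01689772] 523.6461127363496 [0.04810361 0.         0.         0.         0.        ]
pin [([0.419, 0.16, 0.046], 0.79, [213.0, 292.0]), ([0.526, 0.282, 0.054], 0.64, [200.0, 252.0])]
pin_grip [([0.415, 0.154, 0.053], 0.97, [213.0, 290.0]), ([0.522, 0.282, 0.047], 0.73, [199.0, 255.0]), ([0.607, 0.099, 0.133], 0.72, [293.0, 218.0])]
key [([0.625, -0.245, 0.063], 0.69, [465.0, 283.0])]
key_grip [([0.626, -0.245, 0.065], 0.64, [465.0, 282.0])]
keyway [([0.504, 0.075, 0.086], 0.57, [276.0, 263.0])]
notch [([0.508, 0.075, 0.087], 0.63, [277.0, 261.0])]
locker [([0.507, 0.073, 0.088], 0.94, [278.0, 261.0])]
stand [([0.605, -0.249, 0.03], 0.93, [462.0, 305.0]), ([0.504, 0.075, 0.086], 0.5, [276.0, 262.0])]
lock [([0.603, 0.097, 0.135], 0.69, [293.0, 218.0])]
tin [([0.459, -0.267, 0.035], 0.84, [448.0, 350.0])]
mug [([0.737, -0.003, 0.059], 0.67, [366.0, 237.0]), ([0.507, 0.073, 0.088], 0.33, [278.0, 261.0])]
dish_soap [([0.755, -0.117, 0.097], 0.75, [421.0, 227.0]), ([0.459, -0.266, 0.033], 0.29, [448.0, 351.0])]
top
[... 1171 characters left out ...]
, 173.0])]
{'clock': 1.3, 'joint_positions': array([ 8.98734866e+01,  2.20432270e+01,  4.53569784e-01,  2.43133953e-04,
       -6.84110075e+01, -1.48181935e+01]), 'qvel': array([ 0.07177471, -0.04586301, -0.03055732, -0.00479571, -0.0082597 ,
        0.04697464]), 'joint_torque': array([-4.64940567e-04, -3.90470481e+01,  1.87620753e+01,  4.22450691e+00,
        1.53702084e-02, -2.59828050e-05]), 'position': array([0.16113497, 0.60386047, 0.22254085]), 'tool_rot': array([ 1.79999415e+02, -3.88556141e-04, -1.49446174e+01]), 'force': array([-0.03846261,  0.391026  ,  0.69083248]), 'wrist_torque': array([-0.05306196, -0.02545855, -0.0275119 ]), 'finger_force': 0.0, 'opening': 1.0039230053990198}
```

View pics/scene0.png

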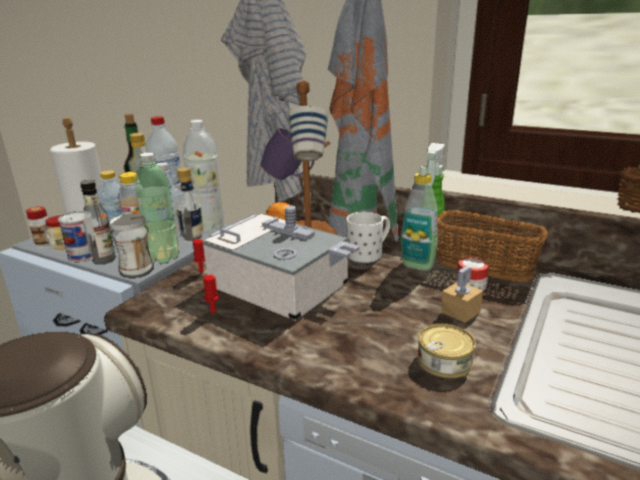

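Run:
```python
import cv2
i=cv2.imread('pics/top0.png')
cv2.imwrite('pics/top0a.png',cv2.resize(i[180:360,180:420],None,fx=3.3,fy=3.3,interpolation=cv2.INTER_CUBIC))
cv2.imwrite('pics/top0b.png',cv2.resize(i[190:280,380:500],None,fx=6,fy=6,interpolation=cv2.INTER_CUBIC))
```

```text
(no output)
```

View pics/top0a.png

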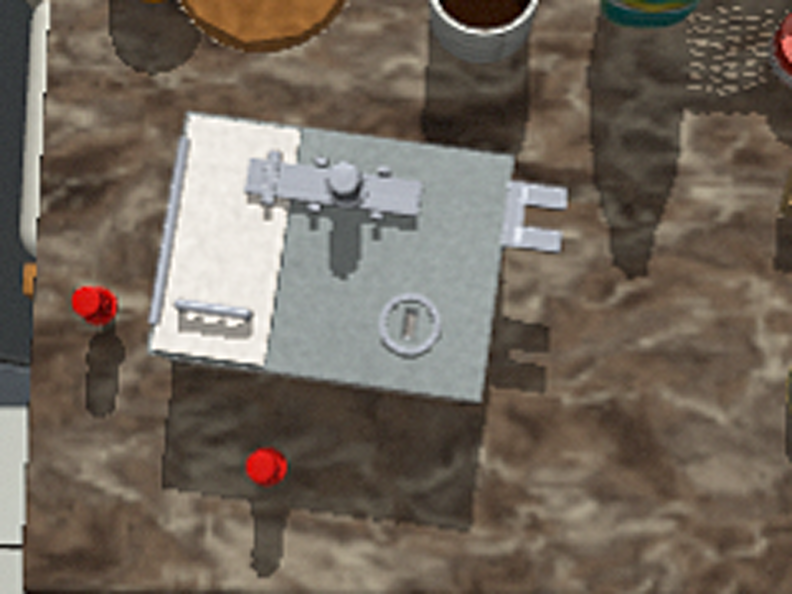

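View pics/top0b.png

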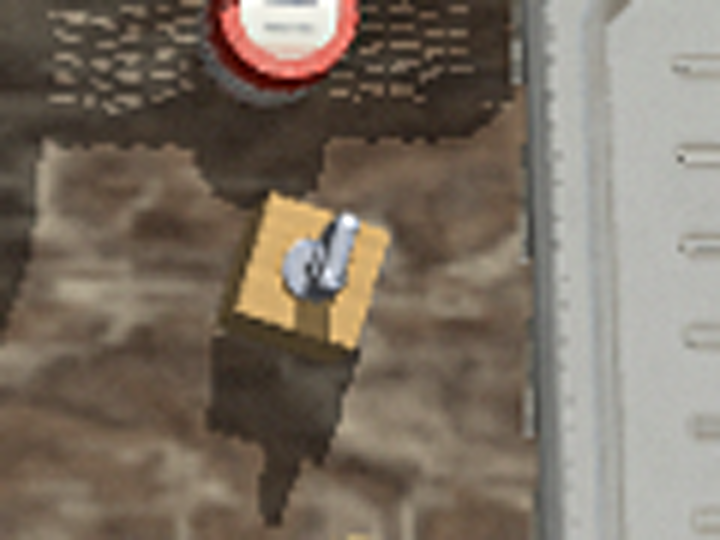

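Candidates for the pin: the grey knob at scene (291,213) / top (284,235), and the red ones at scene (210,290) and (199,253), top (260,321) and (208,272). The grey one stands in the steel bolt, so I choose that. The key's bow is at scene (463,278) / top (436,230), in the wooden stand. The ear is at top (343,245) and the keyway bezel at top (304,278). I'll check in one close scene crop.

Run:
```python
import cv2
i=cv2.imread('pics/scene0.png')
a=cv2.resize(i[200:320,200:360],None,fx=4.9,fy=4.9,interpolation=cv2.INTER_CUBIC)
cv2.imwrite('pics/s0a.png',a)
```

```text
(no output)
```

View pics/s0a.png

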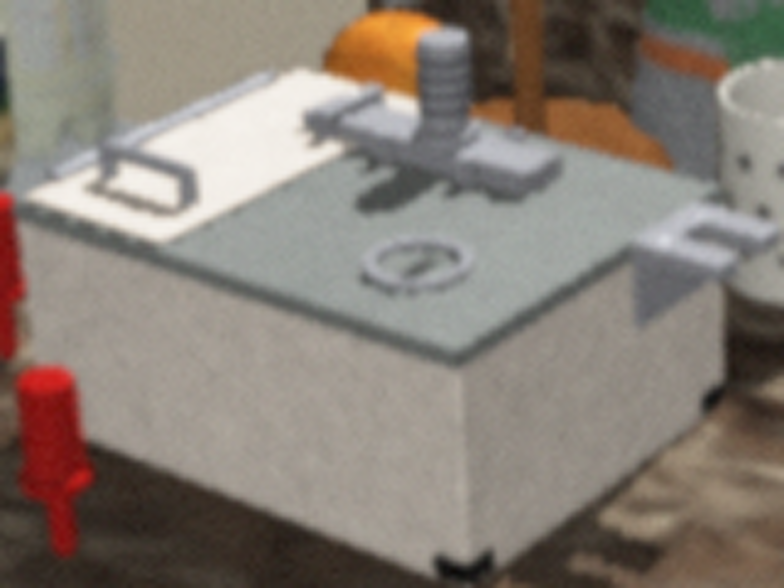

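The close crop confirms the choice: the grey knob (crop 443,80) stands in the bolt. The ear is at crop (705,240) and the bezel at crop (417,265). Next I fit the poses.

```bash
cat > fit.py <<'E'
from h import *
from scipy.optimize import least_squares
T=env.grab_frame('top');S=env.grab_frame('scene')
ta=lambda u,v:np.array([180+(u+.5)/3.3-.5,180+(v+.5)/3.3-.5])
tb=lambda u,v:np.array([380+(u+.5)/6-.5,190+(v+.5)/6-.5])
sa=lambda u,v:np.array([200+(u+.5)/4.9-.5,200+(v+.5)/4.9-.5])
# unknown: locker x,y,yaw, keyway local, pin local, camera offsets(3 each)
L=[(T,ta(187,113),(.085,.115,.1)),(T,ta(514,156),(.085,-.115,.1)),(T,ta(480,402),(-.085,-.115,.1)),(T,ta(150,352),(-.085,.115,.1)),
(S,sa(458,362),(-.085,-.115,.1)),(S,sa(20,205),(-.085,.115,.1)),(S,sa(718,185),(.085,-.115,.1)),(S,sa(300,68),(.085,.115,.1)),(S,sa(468,580),(-.085,-.115,0))]
def res(q,full=False):
    x,y,a=q[:3]; kw=q[3:5]; pn=q[5:7]; ear=q[7]; oT=q[8:11]; oS=q[11:14]
    W=lambda l:np.array([x+np.cos(a)*l[0]-np.sin(a)*l[1],y+np.sin(a)*l[0]+np.cos(a)*l[1],l[2]])
    P=lambda c,X:proj(c,X+(oT if c is T else oS))
    r=[P(c,W(l))-uv for c,uv,l in L]
    for c,uv in((T,ta(410,324.5)),(S,sa(417,265))): r.append(P(c,W((*kw,.103)))-uv)
    for c,uv in((T,ta(346,179)),(S,sa(443,34))): r.append(P(c,W((*pn,.155)))-uv)
    for uv,l in((ta(568,186),(ear+.0225,-.155,.1)),(ta(561,250),(ear-.0225,-.155,.1)),(ta(568,207),(ear+.0075,-.155,.1)),(ta(562,230),(ear-.0075,-.155,.1))): r.append(P(T,W(l))-uv)
    if full:
        print('kw',W((*kw,.1)),'pin',W((*pn,.11)),'notch',W((ear,-.138,.1)))
        print('locker',q[:3],np.degrees(a),'loc',q[3:8],'off',q[8:])
        print(np.round(r,1).tolist())
    return np.r_[np.ravel(r),q[8:]/.002]
s=least_squares(res,np.r_[.56,.11,0,-.04,-.04,.04,0,.04,np.zeros(6)],x_scale=.01)
res(s.x,True); oT,oS=s.x[8:11],s.x[11:]
C=[at_z(T,*tb(*c),.045)[:2] for c in((272,192),(390,232),(355,352),(237,315))]
C=np.array(C)-oT[:2]; print('stand',C.mean(0),'sides',[np.linalg.norm(C[i]-C[i-1]) for i in range(4)])
d1=C[0]-C[3]+C[1]-C[2]; d2=C[0]-C[1]+C[3]-C[2]
print('stand yaw',np.degrees(np.arctan2(d1[1],d1[0])),np.degrees(np.arctan2(-d2[0],d2[1])))
b=[at_z(T,*tb(*c),.091)[:2]-oT[:2] for c in((349,214),(332,287))]; print('bow',np.mean(b,0),np.degrees(np.arctan2(*(b[0]-b[1])[::-1])))
print('shoulder',at_z(T,*tb(316,270),.050)[:2]-oT[:2])
# key masks
for c in(T,S):
    for d in env.trace(c,'key')[:2]:
        m=d['mask']; v,u=np.nonzero(m); print(d['score'],u.min(),u.max(),v.min(),v.max(),u.mean(),v.mean(),len(u))
E
python3 fit.py
```

```text
kw [0.51867411 0.06241854 0.1       ] pin [0.61086156 0.10559631 0.11      ] notch [ 0.59670207 -0.02585956  0.1       ]
locker [ 0.5674156   0.11695189 -0.12597817] -7.218017601348534 loc [-0.04150337 -0.06022532  0.04452843 -0.00580681  0.04699796] off [ 0.00017811 -0.00119099 -0.00042983 -0.00017811  0.00119099 -0.00092657]
[[0.1, -0.6], [0.2, 0.1], [0.3, -0.3], [-1.0, 0.4], [-0.0, -2.2], [-1.1, -0.6], [1.0, 0.3], [-0.1, 0.6], [0.3, 2.0], [0.0, 0.4], [0.1, -0.7], [-0.3, -0.1], [0.2, 0.5], [0.3, 0.1], [-0.1, 0.1], [-0.6, 0.2], [0.4, -0.3]]
stand [ 0.63116768 -0.24175366] sides [np.float64(0.05246727698093501), np.float64(0.049957714922989165), np.float64(0.05125603808160533), np.float64(0.049275684060549524)]
stand yaw -17.12120537439703 -17.555240781351877
bow [ 0.6322407  -0.24139035] -14.313395726705942
shoulder [ 0.63136747 -0.24155112]
0.43 427 438 226 239 432.7959183673469 233.1326530612245 98
0.55 455 470 266 294 463.07120743034056 280.78018575851394 323
0.37 204 356 215 319 276.82073780545335 263.7585621285027 10599
```

Run:
```python
from h import *
env.move_straight([.161,.5,.46],rate=.3)
env.goto([.611,.1056,.40],[180,0,-7.2])
s=env.read_state();print(s['joint_positions'].round(1),s['clock'])
for nm,x in(('kw',(.5187,.0624,.111)),('stand',(.6315,-.2415,.056)),('notch',(.597,-.026,.115))):
  for y in(-7.2,-17.3,-97,-105,172.8,163,83,75):
    q=env.inverse_kinematics(x,[180,0,y]); print(nm,y,None if q is None else np.round(q,0))
env.gripper_to(.5,30)
env.move_straight([.611,.1056,.18])
print(env.move_straight([.611,.1056,.123],rate=.08,force_limit=8))
for n in('top','scene'):
    p=env.grab_frame(n)['image']; 
    c=p[150:300,180:380] if n=='top' else p[120:270,200:400]
    cv2.imwrite(f'pics/g_{n}.png',c)
a,b=[cv2.imread(f'pics/g_{n}.png') for n in('top','scene')]
cv2.imwrite('pics/g.png',cv2.resize(np.hstack([a,b]),(800,300),interpolation=cv2.INTER_CUBIC))
print(env.read_state())
```

```text
[ 24.8  18.3  19.6  -0.  -91.3  58.1] 4.675
kw -7.2 [ 25.  19. -23.   0. -49.  58.]
kw -17.3 [ 25.  19. -23.   0. -49.  48.]
kw -97 [ 25.  19. -23.   0. -49. -32.]
kw -105 [ 25.  19. -23.   0. -49. -40.]
kw 172.8 [  25.   19.  -23.   -0.  -49. -122.]
kw 163 [  25.   19.  -23.   -0.  -49. -132.]
kw 83 [ 25.  19. -23.   0. -49. 148.]
kw 75 [ 25.  19. -23.   0. -49. 140.]
stand -7.2 [ -7.  35.  -3.   0. -52.  90.]
stand -17.3 [ -7.  35.  -3.   0. -52.  80.]
stand -97 [ -7.  35.  -3.   0. -52.   0.]
stand -105 [ -7.  35.  -3.   0. -52.  -8.]
stand 172.8 [ -7.  35.  -3.  -0. -52. -90.]
stand 163 [  -7.   35.   -3.   -0.  -52. -100.]
stand 83 None
stand 75 [ -7.  35.  -3.   0. -52. 172.]
notch -7.2 [ 13.  25. -12.   0. -53.  70.]
notch -17.3 [ 13.  25. -12.   0. -53.  60.]
notch -97 [ 13.  25. -12.   0. -53. -20.]
notch -105 [ 13.  25. -12.   0. -53. -28.]
notch 172.8 [  13.   25.  -12.   -0.  -53. -110.]
notch 163 [  13.   25.  -12.   -0.  -53. -120.]
notch 83 [ 13.  25. -12.   0. -53. 160.]
notch 75 [ 13.  25. -12.   0. -53. 152.]
False
{'clock': 8.2333, 'joint_positions': array([ 2.47399312e+01,  2.62813993e+01, -7.88370991e+00,  1.13803241e-02,
       -5.57421069e+01,  5.80600940e+01]), 'qvel': array([-0.06076253, -0.16852615, -0.08074067, -0.0939599 ,  0.03922408,
        0.05216293]), 'joint_torque': array([-2.66512063e-03, -4.04478872e+01,  1.66838515e+01,  3.68481025e+00,
        8.47676047e-02, -1.40120875e-05]), 'position': array([0.61150727, 0.10577384, 0.1237968 ]), 'tool_rot': array([-1.79958906e+02, -8.37178588e-02, -7.19360630e+00]), 'force': array([ 1.06037093, -0.67330214, -0.15019604]), 'wrist_torque': array([-0.0342294 , -0.06565471, -0.04867553]), 'finger_force': 0.0, 'opening': 0.49802054951039104}
```

View pics/g.png

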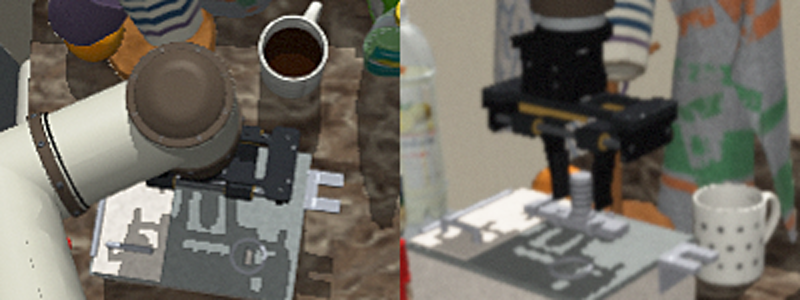

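The fingers straddle the knob (scene half, 580,185). I'll grip and lift.

Run:
```python
from h import *
env.gripper_to(0.1,30)
s=env.read_state();print(s['opening'],s['finger_force'],s['force'])
env.move_straight([.611,.1056,.19],rate=.08)
s=env.read_state();print(s['opening'],s['finger_force'],s['force'],s['position'])
# pin lifted ~67mm : above notch height -> hover
env.move_straight([.597,-.026,.19],rate=.12)
T=env.grab_frame('top');S=env.grab_frame('scene');s=env.read_state();print(s['position'],s['opening'],s['clock'])
a=cv2.resize(T['image'][180:300,240:400],None,fx=2.5,fy=2.5,interpolation=cv2.INTER_CUBIC)
b=cv2.resize(S['image'][170:290,270:430],None,fx=2.5,fy=2.5,interpolation=cv2.INTER_CUBIC)
c=cv2.resize(S['image'][200:280,300:380],None,fx=7.5,fy=7.5,interpolation=cv2.INTER_CUBIC)
cv2.imwrite('pics/n.png',c)
```

```text
0.24192426235727352 29.999941983260214 [-1.3293008  -0.27012454  1.48955628]
0.2438773272744231 30.00002205837518 [-0.05212424 -0.9868977  -1.43005962] [0.61053997 0.10547897 0.18927824]
[ 0.5971401  -0.0253107   0.18995771] 0.24606510979731983 11.1083
```

View pics/n.png

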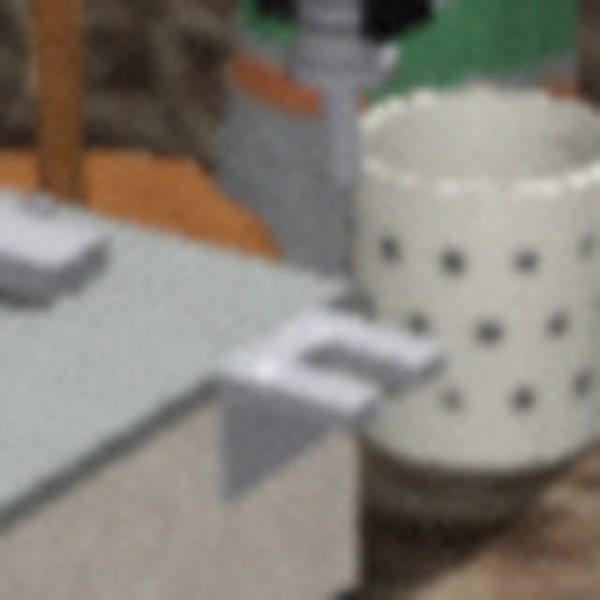

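The pin is held at crop (345,60–180), upright above the notch. I'll lower it, guarded by force.

Run:
```python
from h import *
P=lambda s:(s['position'].round(4),s['force'].round(1),s['opening'].round(3),s['clock'])
env.move_straight([.597,-.026,.152],rate=.12); print(P(env.read_state()))
hit=env.move_straight([.597,-.026,.111],rate=.05,force_limit=6); s=env.read_state(); print(hit,P(s))
S=env.grab_frame('scene');T=env.grab_frame('top')
cv2.imwrite('pics/n2.png',np.hstack([cv2.resize(S['image'][200:280,300:380],(400,400),interpolation=cv2.INTER_CUBIC),cv2.resize(T['image'][205:285,300:380],(400,400),interpolation=cv2.INTER_CUBIC)]))
if hit and s['position'][2]<.119:
    env.gripper_to(.45); print(P(env.read_state()))
    env.move_straight([.597,-.026,.26],rate=.15)
    S=env.grab_frame('scene');T=env.grab_frame('top')
    cv2.imwrite('pics/n2.png',np.hstack([cv2.resize(S['image'][200:280,300:380],(400,400),interpolation=cv2.INTER_CUBIC),cv2.resize(T['image'][205:285,300:380],(400,400),interpolation=cv2.INTER_CUBIC)]))
    for c in(S,T): print([(np.round(d['xyz'],3).tolist(),d['score']) for d in env.search_frame(c,'pin')])
```

```text
Traceback (most recent call last):
AttributeError: 'float' object has no attribute 'round'
```

```bash
cat >> h.py <<'E'
P=lambda s:(s['position'].round(4).tolist(),s['force'].round(1).tolist(),round(s['opening'],3),round(s['finger_force'],1),round(s['clock'],2))
def pic(n,fs):
    cv2.imwrite(f'pics/{n}.png',np.hstack([cv2.resize(f['image'][v:v+w,u:u+w],(400,400),interpolation=cv2.INTER_CUBIC) for f,u,v,w in fs]))
E
python3 - <<'E'
from h import *
hit=env.move_straight([.597,-.026,.111],rate=.05,force_limit=6); s=env.read_state(); print(hit,P(s))
if hit and s['position'][2]<.119:
    env.gripper_to(.45); print(P(env.read_state()))
    env.move_straight([.597,-.026,.26],rate=.15)
S=env.grab_frame('scene');T=env.grab_frame('top')
pic('n2',[(S,300,200,80),(T,300,205,80)])
for c in(S,T): print([(np.round(d['xyz'],3).tolist(),d['score']) for d in env.search_frame(c,'pin')])
E
```

```text
True ([0.5963, -0.0262, 0.1131], [-0.3, -0.1, 3.3], 0.243, 30.0, 12.3)
([0.5955, -0.0262, 0.1123], [0.1, 0.1, -0.2], 0.45, 0.0, 12.95)
[([0.591, -0.035, 0.124], 0.87), ([0.42, 0.162, 0.046], 0.75), ([0.524, 0.285, 0.054], 0.68)]
[([0.584, -0.022, 0.138], 0.62), ([0.529, 0.286, 0.068], 0.45)]
```

View pics/n2.png

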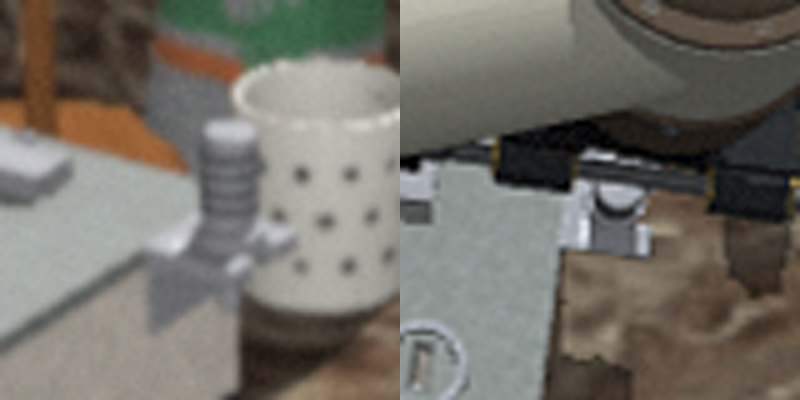

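The pin stands upright in the notch (left half 230,170; right half 615,200), released. Now the key.

Run:
```python
from h import *
k=[.6315,-.2415]
env.gripper_to(.4,60)
env.goto([*k,.26],[180,0,-17.3])
env.move_straight([*k,.13],rate=.2)
print(env.move_straight([*k,.057],rate=.07,force_limit=8),P(env.read_state()))
env.gripper_to(0.0,60); s=env.read_state(); print(P(s),s['wrist_torque'])
p=s['position']
print(env.move_straight([p[0],p[1],.125],rate=.08,force_limit=30)); s=env.read_state(); print(P(s),s['wrist_torque'])
S=env.grab_frame('scene');T=env.grab_frame('top')
pic('k',[(S,420,210,100),(T,380,180,100)])
```

```text
False ([0.632, -0.2416, 0.0576], [-0.1, 0.1, 0.9], 0.401, 0.0, 17.55)
([0.6313, -0.2423, 0.0572], [-0.7, -3.8, 1.2], 0.097, 59.8, 18.13) [-1.20712442  0.29128193 -0.01467206]
False
([0.6308, -0.2421, 0.1243], [-0.1, -0.3, -0.2], 0.098, 59.9, 19.13) [-0.02085176 -0.02759274  0.05064   ]
```

View pics/k.png

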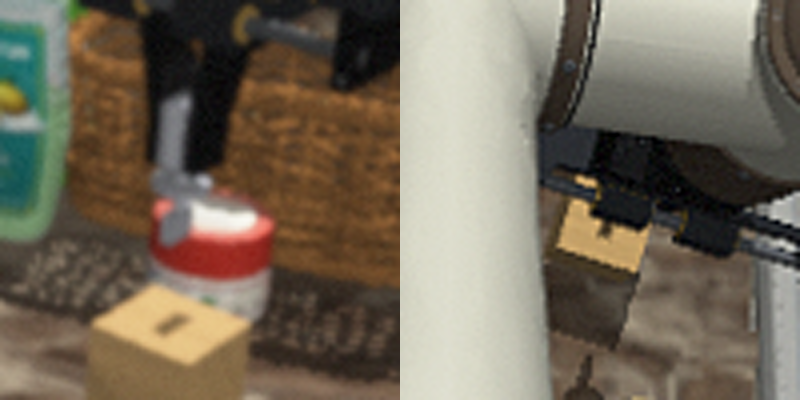

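The key is held upright (left half 180,190), clear of the stand. I'll carry it to the keyway and probe.

```bash
cat >> h.py <<'E'
YAW=-7.2
def to(x,y,z,rate=.1,f=None,yaw=None):
    return env.move_straight([x,y,z],None if yaw is None else [180,0,yaw],rate=rate,force_limit=f)
E
python3 - <<'E'
from h import *
k=np.array([.5187,.0624])
to(.6308,-.2421,.2,.2); to(*k,.2,.25,None,YAW); to(*k,.146,.1)
env.dwell(.1); s=env.read_state(); print(P(s),s['tool_rot'])
k0=k+(k-s['position'][:2]); S=env.grab_frame('scene');pic('a',[(S,240,200,80)])
a=np.radians(YAW); ux=np.array([np.cos(a),np.sin(a)]);uy=np.array([-np.sin(a),np.cos(a)])
for dx,dy in((0,0),(0,1.2),(0,-1.2),(1.5,0),(-1.5,0)):
    c=k0+(ux*dx+uy*dy)*1e-3
    to(*c,.1405,.05)
    h=to(*c,.126,.03,5); s=env.read_state(); print(dx,dy,h,P(s),s['wrist_torque'].round(2))
    if s['position'][2]<.1325: break
E
```

```text
([0.5194, 0.0625, 0.1468], [0.1, 0.2, -1.2], 0.097, 59.9, 22.0) [-1.79956989e+02 -9.49630325e-02 -7.20230144e+00]
0 0 False ([0.5186, 0.0624, 0.1258], [3.8, -0.6, -3.4], 0.092, 59.9, 22.94) [-0.35 -1.22 -0.  ]
```

Run:
```python
from h import *
k=np.array([.5184,.0624])
h=to(*k,.111,.03,28); s=env.read_state(); print(h,P(s),s['wrist_torque'].round(2))
for i in range(6):
    if s['position'][2]<.1135: break
    to(*k,.1085,.05,28,YAW+(2 if i%2 else -2)); s=env.read_state(); print(P(s),s['wrist_torque'].round(2))
S=env.grab_frame('scene');pic('b',[(S,240,200,80)])
```

```text
False ([0.5199, 0.0623, 0.1124], [4.2, -4.3, 5.4], 0.099, 59.9, 23.59) [-1.03 -1.2   0.04]
```

Run:
```python
from h import *
p=env.read_state()['position']
h=to(.5187,.0624,.106,.03,22); s=env.read_state(); print(h,P(s),s['wrist_torque'].round(2))
env.dwell(.15); s=env.read_state(); print(P(s))
S=env.grab_frame('scene');pic('b',[(S,240,200,80)])
```

```text
True ([0.5201, 0.0621, 0.1119], [-0.8, 0.2, 5.2], 0.092, 60.0, 23.85) [0.2  0.4  0.02]
([0.5202, 0.0621, 0.1119], [-2.4, 0.5, 5.0], 0.097, 60.0, 24.0)
```

View pics/b.png

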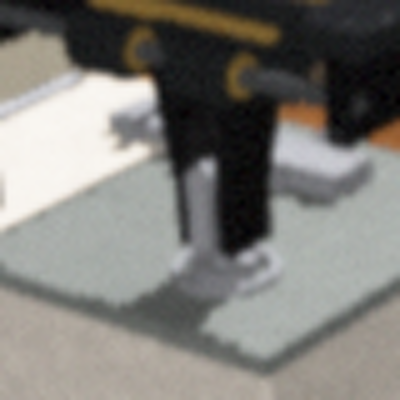

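The shoulder sits inside the bezel (215,280) and there is a hard stop at z = 0.1119, so the key is home. Now I turn it.

Run:
```python
from h import *
c=[.5195,.0622,.1110]
for y in(-22,-37,-52,-67,-82,-92,-97,-102,-106):
    env.move_straight(c,[180,0,y],rate=.05); s=env.read_state()
    print(y,s['tool_rot'].round(1),P(s),s['wrist_torque'].round(2))
    if abs(s['wrist_torque'][2])>1.5 or np.linalg.norm(s['force'])>35: print('stop');break
```

```text
-22 [ 1.8e+02 -1.0e-01 -2.2e+01] ([0.5202, 0.0617, 0.1119], [1.3, -3.6, 7.0], 0.097, 59.9, 24.46) [-1.06 -0.5  -0.01]
-37 [ 1.799e+02 -1.000e-01 -3.700e+01] ([0.52, 0.0612, 0.1119], [1.8, -4.5, 7.2], 0.094, 59.9, 24.87) [-1.54 -0.6   0.08]
-52 [ 1.799e+02 -1.000e-01 -5.200e+01] ([0.5195, 0.0607, 0.112], [1.5, -6.6, 7.9], 0.097, 59.9, 25.27) [-1.98 -0.36 -0.03]
-67 [ 1.798e+02 -1.000e-01 -6.700e+01] ([0.5189, 0.0603, 0.1119], [0.9, -5.5, 9.3], 0.098, 59.9, 25.68) [-2.13  0.04  0.08]
-82 [179.8  -0.2 -82. ] ([0.5185, 0.0602, 0.1119], [-0.7, -7.2, 10.0], 0.095, 59.9, 26.09) [-2.13  0.2   0.04]
-92 [179.8  -0.2 -92. ] ([0.5183, 0.0601, 0.1119], [-0.8, -6.6, 9.9], 0.094, 60.0, 26.42) [-2.1   0.36  0.09]
-97 [179.8  -0.2 -97. ] ([0.5182, 0.0601, 0.1119], [-2.5, -6.9, 10.5], 0.103, 60.0, 26.67) [-2.08  0.46  0.08]
-102 [ 179.8   -0.3 -102. ] ([0.5181, 0.0601, 0.1119], [-2.8, -6.5, 10.9], 0.099, 60.0, 26.92) [-2.03  0.61  0.11]
-106 [ 179.9   -0.3 -106. ] ([0.518, 0.0601, 0.1119], [-2.8, -5.3, 10.7], 0.096, 60.0, 27.17) [-1.92  0.63  0.11]
```

Run:
```python
from h import *
c=[.5188,.0606,.1110]
for y in(-108,-110,-112,-114,-116):
    env.move_straight(c,[180,0,y],rate=.05);env.dwell(.15); s=env.read_state()
    print(y,s['tool_rot'].round(1),P(s),s['wrist_torque'].round(2))
    if abs(s['wrist_torque'][2])>.35: break
S=env.grab_frame('scene');T=env.grab_frame('top')
pic('e',[(S,240,190,110),(T,250,200,110)])
```

```text
-108 [ 1.799e+02 -1.000e-01 -1.080e+02] ([0.5179, 0.0598, 0.1119], [-2.5, -2.2, 9.7], 0.096, 60.0, 27.57) [-0.7   0.56  0.08]
-110 [ 1.799e+02 -1.000e-01 -1.099e+02] ([0.5179, 0.0599, 0.1119], [-2.4, -1.7, 10.6], 0.096, 60.0, 27.97) [-0.61  0.72  0.28]
-112 [ 1.799e+02 -1.000e-01 -1.119e+02] ([0.5178, 0.06, 0.1119], [-2.4, -1.9, 10.0], 0.098, 60.1, 28.37) [-0.53  0.79  0.45]
```

View pics/e.png

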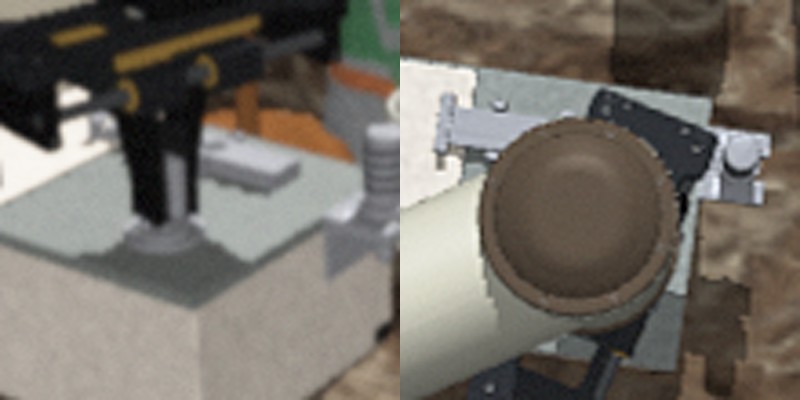

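The key is turned against its stop: the torque rose from 0.08 to 0.45 N m over the last 4°. The shoulder is home (left half 165,240) and the pin stands upright in the ear (left 382,170; right 742,155). I'm handing in.

```bash
python3 -c "
from h import *
print(P(env.read_state()));print(env.close_job())"
```

```text
([0.5178, 0.0599, 0.1119], [-2.4, -2.2, 10.4], 0.099, 60.1, 28.47)
the job is handed in; nothing more can be done
None
```

I handed the job in at 28.5 s with the pin parked upright in the ear and let go, and the key fully home, turned to its stop and still gripped; the judge's verdict was not shown.

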